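# Feed the relay rack past the spring gate

### The arm

A 6-joint arm with a two-finger parallel gripper is mounted at the origin on a cart in front of the work surface, level with it; the furniture and walls round the work are solid. World frame = base frame: x ahead of the robot, y to its left, z up, the work surface at z = 0. Lengths are in mm, angles in degrees, forces in N, time in s.
With the tool pointing down it reaches from about 300 to 850 mm from the base axis. Payload 4.2 kg.
Tool frame: the origin (TCP) lies at the very end of the fingers, on their centre line; the grasp point (between the pads) lies 19 mm behind it (env.grasp_offset is the distance from the TCP to the grasp point, in mm); z points along the fingers, y is the line along which they close (so a half turn about z gives the same grasp; the last joint's range is limited). The gripper opens to 91 mm and grips with 3 to 60 N. Pads are 32 mm wide; open, the fingers measure 118 mm over their backs; the gripper's body (76 mm by 178 mm) begins 60 mm behind the grasp point.
Start: joints at [69.786, 18.312, 89.639, -0, 72.044, -1.146], TCP at [187.85, 543.466, 213.976] pointing down, gripper open.
Joint ranges: [-177.97, 177.97], [-48.28, 115.42], [12.27, 149.76], [-77.06, 257.06], [2.81, 150.46], [-146.56, 146.56]. Speed limits (degrees/s): [147.25, 147.25, 180, 180, 180, 180].

### API

Orientations are given as [roll, pitch, yaw] about the fixed x, y, z axes, in that order (R = Rz(yaw) Ry(pitch) Rx(roll)).
In Python, from workcell import env gives the robot as it stands. The module is installed in compiled form; this text tells all that it offers.
- The arm moves only by the tool send_rows, never from a script. Its argument "motion" is a list of rows, each an object of numbers: "tx", "ty", "tz": the shift along the tool's x, y, z in units of 500 mm (1.0 is 500 mm); "rx", "ry", "rz": the turn, a rotation vector about the tool's x, y, z in units of 30 degrees (1.0 is 30 degrees); "gripper": the closure, from -1 (fully open) to 1 (shut). In form: [{"tx": .., "ty": .., "tz": .., "rx": .., "ry": .., "rz": .., "gripper": ..}, ...]. A call has 1 to 12 rows; each row shifts and turns the commanded pose from where the row before left it, along the tool's axes as they then stand; what a row does not reach is not made up. A row lasts 1/8 s, in which the tool goes at most 62.5 mm and 10.7 degrees, less where a joint would pass 70% of its speed; a pose out of reach is approached as far as the arm can. A call with a number of a shift or a turn outside -1 to 1 is refused whole. A call with a gripper value outside its range is refused whole. The fingers move at their own pace and stop on an object; "grip_force" is the grip in N (left out, the last holds). Time passes only in rows, so rows that do not move let the fingers close. It gives the time, the measured TCP pose, the force, the opening and the grip force at its end, in the units of the state.
- env.state(): the state, without advancing time (a new reading comes with each control period).
- env.grab_frame(name): name is "side" or "top"; returns a dict with "frame" (480x640x3 uint8, red, green, blue), "vertical_fov" (degrees; the focal length in pixels is half the picture's height over the tangent of half this angle, whatever the lens; pixels are square), "cx", "cy" (the principal point, pixels), "rvec" (rotation vector, rad) and "tvec" (3), from world to camera coordinates, as OpenCV has them. Camera axes: x right, y down, z forward; pixel columns grow to the right and rows downward; lengths in mm; the calibration is good to about 2 mm. A picture is of the moment at which its call begins. There is no depth.
- env.job_done(): hands the job in; it is judged then, once.
The state is a dict: "time_s": time; "qpos": joint angles; "qvel": joint speeds; "effort": joint torques, N m; "ee_pos": TCP position; "ee_rot": TCP orientation; "force": force on the tool from outside, world axes, zero at the start; "torque": the same for the moment, N m; "gripper_width": finger opening in mm; "gripper_force": force on a finger pad.
Only numpy, scipy, OpenCV 4.12 (cv2) and the standard library are available. Lean on these libraries where they do the work, as an engineer would, in place of code of your own. Each camera call takes 0.05 s, during which the arm holds its last target. There are 200 camera calls.

### The job

Put one fingertip on the long sloping treadle plate beside the chute and press it down to hold the spring gate up, and with the other finger push the relay rack by its upright rear tab along the chute, under the gate, until it is fully home against the end stop. Keep the gate held up clear of the rack for the whole passage, then let go so that it drops shut behind the relays. Only push: do not lift or tip the rack, and leave the bottle, the capacitor and the tape roll beside the chute alone.

Things in the scene. Friction and masses are not known exactly. Their poses are not given: they have to be found in the camera images.
- chute: Fixed open-topped channel 388 mm long, 62 mm wide inside, 74 outside; floor 4 mm thick, walls 22 mm high. Origin: on the bench, on the centre line, straight below the gate. x = feed direction, y = across, away from the treadle (which is on the -y side), z up. It runs from x = -290 mm (open entry) to the end stop, whose face is at x = +90 mm.
- rack: Loose rack, 190 long x 56 wide x 42 mm high, 0.25 to 0.5 kg, on the channel floor before the gate. Origin: centre of its underside; x = feed direction. x = +19 to +95 mm: bay of four relays between end plates, top 46 mm above the bench; behind it a low tongue 6 mm thick, then the push tab. Home (front plate on the end stop): rack origin at x = -5 mm in the chute's frame.
- rack_tab (a point): Centre of the rear face of the rack's upright push tab, 25 mm above the bench. The tab is 50 mm wide, 6 mm thick and reaches 40 mm above the bench; its rear face is 95 mm behind the rack's origin. Nothing stands behind it in the channel.
- gate (a joint): Angle of the sprung gate in rad: 0 shut, grows as it rises, at most 1.0. Treadle plate and blade are one stiff piece on a hinge axis parallel to the chute's x, at y = -43 mm, 28 mm above the bench. Pressing the treadle down (about 4 N on its middle line, no catch) raises the blade. It clears the rack from 0.56 rad on; at 0.8 rad the treadle is level and the blade 6 mm clear of the rack.
- gate_blade (a point): Middle of the blade's lower edge (moves with the gate). Blade 5 mm thick at chute x = 0, spanning y = -6 to +28 mm; shut, its lower edge is 28 mm above the bench and blocks the rack. The raised gate reaches about 110 mm above the bench, only at chute x = -5 to +5 mm.
- treadle (a point): Middle of the upper face of the treadle plate (moves with the gate). Plate 225 mm long (chute x = -285 to -60 mm), 40 mm wide; middle line 28 mm from the hinge axis. Shut, it slopes up away from the chute at 0.8 rad, 34 to 62 mm above the bench; level, it covers y = -51 to -91 mm of the chute's frame, top 30 mm above the bench. A finger may slide along it.
- flux_bottle: Small brown dropper bottle, 34 mm across, 102 mm high, standing on the bench beyond the chute (chute +y side); origin at the centre of its base. To be left alone.
- cap_big: Dark blue can capacitor, 35 mm across, 50 mm high, standing on the bench beyond the chute; origin at the centre of its base. To be left alone.
- tape_roll: Roll of black tape, 58 mm across, 19 mm high, lying on the bench beyond the chute; origin at the centre of its base. To be left alone.
Things that resemble listed ones, but are neither listed nor needed, are in the scene too. There is more than one size of the rack; the one meant has the size given above.

How it is judged (in metres and radians):
On the way:
1. the rack is part-way under the gate, with the gate held up clear of it (x of rack in the frame of chute between -0.08 and -0.02 m and value of joint gate above 0.57 rad), for 0.1 s.
At the end, for the whole second after the job is handed in: The rack lies flat in the chute, at rest, its front within 6 mm of the end stop, and the gate has dropped shut (below 0.1 rad) behind the relay bay (x of rack in the frame of chute between -0.011 and 0 m and angle between the x axis of rack and the x axis of chute, either way round below 0.08 rad and angle between rack's own z axis and vertical below 0.05 rad and z of rack in the frame of chute below 0.008 m and linear speed of rack below 0.01 m/s and value of joint gate below 0.1 rad); the robot touches nothing.
It fails at once if the gate sinks onto the rack while the relay bay is under it (below 0.57 rad) (x of rack in the frame of chute between -0.096 and -0.018 m and value of joint gate below 0.57 rad).
It fails at once if the rack is lifted off the chute floor (by more than 8 mm) (z of rack in the frame of chute above 0.012 m).
It fails at once if the rack is tipped (more than 0.12 rad) (angle between rack's own z axis and vertical above 0.12 rad).
It fails at once if a bystander is disturbed (moved more than 15 mm) (distance of any of flux_bottle, cap_big, tape_roll from where it was at the start of the episode above 0.015 m).
It also fails if it takes over 48 s, if anything falls off the work surface, if the arm or the gripper's body presses on something with over 40 N, if the wrist force passes 120 N, or if a joint passes its speed limit or range.

## Working session

There is one attempt and no reset: what is moved stays moved. The work goes in short steps, Python scripts to look and compute and a tool call to move; the robot and the scene stay as the last step left them, time stands still between calls to the robot, and variables do not carry over. Pictures are saved under pics/ and viewed, at most 10 in all, crops included, and the job is handed in when it is done.

Besides the shell and the picture viewer there is one more tool, called after ">>>" as a command line: name --argument value ..., lists and objects as JSON in quotes. send_rows: Moves the arm, as the interface text tells. Shifts and turns lie within -1 to 1; 1 stands for 500 mm of shift or 30 degrees of turn. Its arguments: {"type":"object","properties":{"motion":{"type":"array"},"grip_force":{"type":"number"}},"required":["motion"]}

```bash
mkdir -p pics
cat > h.py <<'E'
import numpy as np, cv2
from workcell import env
def cam(n):
    d=env.grab_frame(n); h=d["frame"].shape[0]
    f=h/2/np.tan(np.radians(d["vertical_fov"]/2))
    K=np.array([[f,0,d["cx"]],[0,f,d["cy"]],[0,0,1.]])
    R=cv2.Rodrigues(np.array(d["rvec"],float))[0]; t=np.array(d["tvec"],float).ravel()
    return d["frame"],K,R,t
def ray(c,u,v,z):
    _,K,R,t=c; C=-R.T@t; d=R.T@np.linalg.solve(K,[u,v,1.])
    return C+d*(z-C[2])/d[2]
def proj(c,P):
    _,K,R,t=c; p=K@(R@np.array(P,float)+t); return p[:2]/p[2]
E
python3 - <<'E'
from h import *
for n in("top","side"):
    c=cam(n); cv2.imwrite(f"pics/{n}0.png",c[0][:,:,::-1]); print(n,c[1][0,0],c[1][:2,2],-c[2].T@c[3])
s=env.state();print(s["ee_pos"],s["ee_rot"],s["gripper_width"],s["time_s"],env.grasp_offset)
E
```

```text
top 515.7260365297317 [316.82132376 246.49243601] [ 349.42606134  122.59226571 1158.53567673]
side 516.521385236837 [317.79685302 238.98219605] [ 154.17586889 -632.7187519   658.53221644]
[187.67026091 543.03359044 213.21773919] [-1.79909257e+02 -4.05375885e-03  1.60931737e+02] 91.15475741126325 0.1 18.8
```

View pics/top0.png

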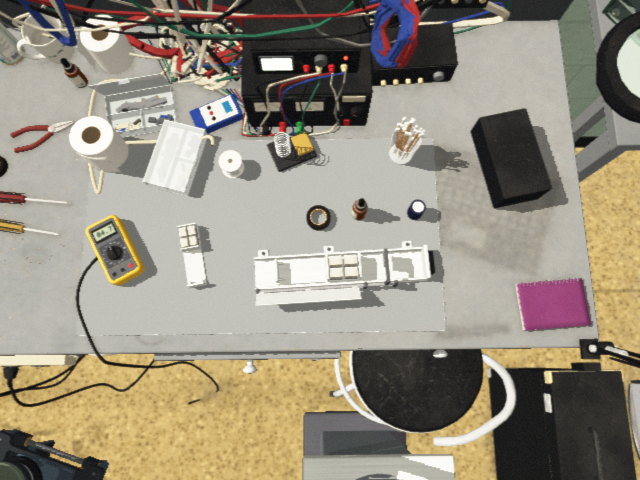

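View pics/side0.png

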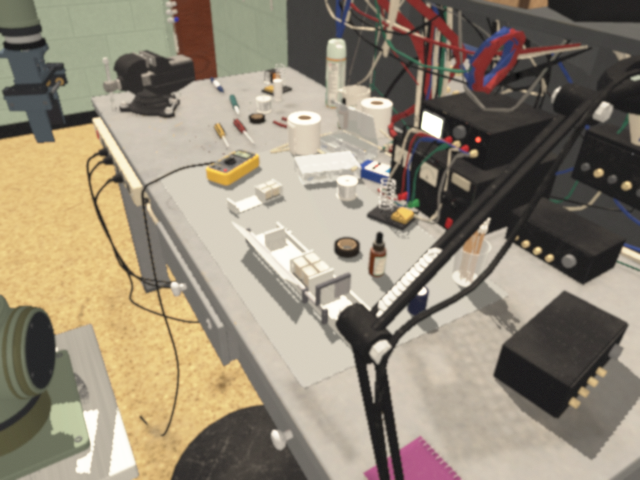

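The top view shows the chute from about (255,272) to (432,262), with the gate near (386,265) and the treadle plate below it at (257-360, 295). Two racks are visible: one in the chute at (277-360, 268) and a smaller, shorter one loose at (190,255). The rack in the chute is the one meant. Bystanders are the tape (318,217), bottle (360,208) and capacitor (417,208). I'll check this in an enlarged crop.

Run:
```python
from h import *
c=cam("top"); im=c[0][:,:,::-1]
cr=cv2.resize(im[195:315,240:440],None,fx=4,fy=4,interpolation=cv2.INTER_CUBIC); cv2.imwrite("pics/crop1.png",cr)
for p in [(255,272),(432,262),(257,300),(182,226),(205,284)]: print(p,ray(c,*p,22).round(1))
for p in [(0,0,0),(0,100,0),(100,0,0)]: print(proj(c,p).round(1))
```

```text
(255, 272) [544.6 262.6  22. ]
(432, 262) [ 561.4 -133.8   22. ]
(257, 300) [481.9 257.5  22. ]
(182, 226) [653.4 430.3  22. ]
(205, 284) [519.3 373.5  22. ]
[381.5 534.5]
[332.6 535.2]
[379.5 482. ]
```

View pics/crop1.png

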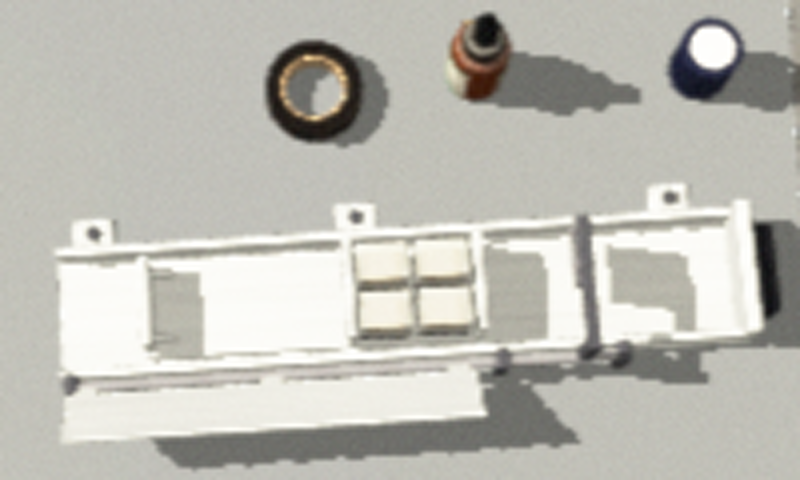

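The crop confirms it. The rack in the chute has its tab at crop (148, 257-350), four relays at (355-475, 240-335) and a front plate at (482, 235-330). The length from tab to front plate is about 335 crop px, which is about 185-190 mm. The shut gate is at crop x≈585. Next I'll work out the chute frame.

```bash
cat >> h.py <<'E'
def cp(c,u,v,z): return ray(c,240+u/4-.375,195+v/4-.375,z)
E
python3 - <<'E'
from h import *
c=cam("top")
a=cp(c,57,250,22);b=cp(c,728,212,22); d=(b-a)/np.linalg.norm(b-a); print(a,b,np.linalg.norm(b-a),np.degrees(np.arctan2(d[1],d[0])))
n=np.array([-d[1],d[0],0]); O=a+290*d-37*n; O[2]=0
def loc(P): return np.array([(P-O)@d,(P-O)@n,P[2]]).round(1)
print("O",O)
for nm,u,v,z in [("tabtopL",148,257,40),("tabtopR",150,350,40),("nearentry",65,378,22),("frontL",480,232,42),("frontR",488,335,42),("gate",582,215,60),("gate2",590,350,28),("stop",735,205,22),("stop2",762,330,22),("tr1",62,440,62),("tr2",487,415,62),("tr3",65,400,34),("tape",313,90,19),("bott",487,30,102),("cap",715,45,50)]:
    print(nm,loc(cp(c,u,v,z)),cp(c,u,v,z).round(0))
s=cam("side")
P=lambda x,y,z:O+d*x+n*y+np.array([0,0,z])
im=s[0][:,:,::-1].copy();
for q in [(-290,37,22),(-290,-37,22),(98,37,22),(98,-37,22),(-240,25,40),(-240,-25,40),(-50,28,46),(-50,-28,46),(-285,-76,62),(-60,-76,62)]:
    u=proj(s,P(*q)); cv2.circle(im,tuple((u*16).round().astype(int).tolist()),16,(0,0,255),-1,cv2.LINE_AA,4)
cv2.imwrite("pics/sc.png",cv2.resize(im[205:345,220:400],None,fx=4.2,fy=4.2,interpolation=cv2.INTER_CUBIC))
E
```

```text
[578.56134072 265.54141641  22.        ] [ 594.7182382  -112.46124563   22.        ] 378.34780011514977 -87.55250690893153
O [553.97920168 -25.77407998   0.        ]
tabtopL [-237.8   26.4   40. ] [570. 213.  40.]
tabtopR [-238.8  -25.4   40. ] [518. 212.  40.]
nearentry [-287.8  -35.6   22. ] [506. 260.  22.]
frontL [-53.8  29.5  42. ] [581.  29.  42.]
frontR [-53.8 -28.1  42. ] [524.  27.  42.]
gate [ 0.7 32.1 60. ] [586. -25.  60.]
gate2 [  3.1 -37.6  28. ] [517. -31.  28.]
stop [92.7 40.8 22. ] [ 599. -117.   22.]
stop2 [100.5 -31.   22. ] [ 527. -127.   22.]
tr1 [-285.8  -74.4   62. ] [467. 257.  62.]
tr2 [-59.4 -74.   62. ] [477.  30.  62.]
tr3 [-286.8  -49.4   34. ] [492. 259.  34.]
tape [-141.   122.6   19. ] [670. 120.  19.]
bott [-47.4 127.1 102. ] [679.  27. 102.]
cap [ 84.7 126.9  50. ] [ 684. -105.   50.]
```

View pics/sc.png

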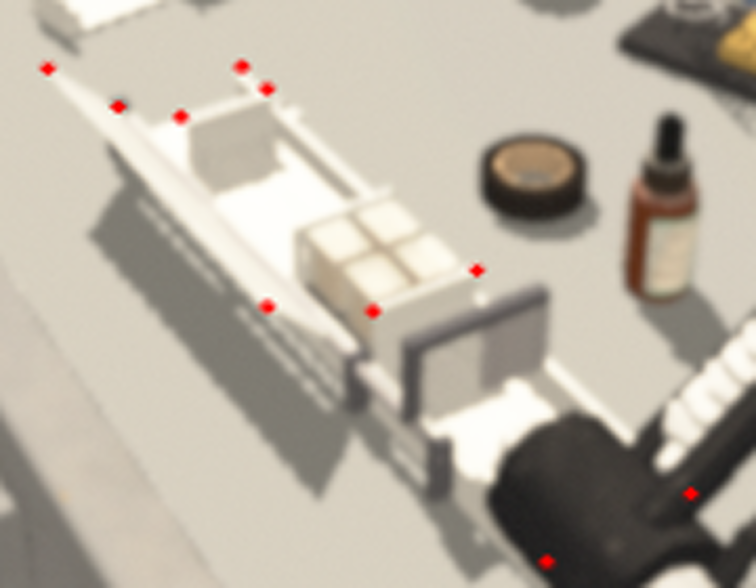

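The projected points land on the chute, tab and treadle corners in the side view, and the sizes fit: tab 51 mm wide at z=40, plate at x -285 to -60. The tab's rear face is at chute x≈-239. I'll rotate the tool and set the finger spacing, then move over the entry.

>>> send_rows --motion '[{"rz": 0.326, "gripper": -0.25}, {"rz": 0.326, "gripper": -0.25}, {"rz": 0.326, "gripper": -0.25}, {"rz": 0.326, "gripper": -0.25}, {"rz": 0.326, "gripper": -0.25}, {"rz": 0.326, "gripper": -0.25}, {"rz": 0.326, "gripper": -0.25}, {"gripper": -0.25}]' --grip_force 20

```text
invalid input at $.motion[0]: expected keys tx, ty, tz, rx, ry, rz, gripper
```

>>> send_rows --motion '[{"tx": -0.0644, "ty": 0.0612, "gripper": -0.25}, {"tx": -0.0644, "ty": 0.0612, "gripper": -0.25}, {"tx": -0.0644, "ty": 0.0612, "gripper": -0.25}, {"tx": -0.0644, "ty": 0.0612, "gripper": -0.25}, {"tx": -0.0644, "ty": 0.0612, "gripper": -0.25}, {"tx": -0.0644, "ty": 0.0612, "gripper": -0.25}, {"tx": -0.0644, "ty": 0.0612, "gripper": -0.25}, {"tx": -0.0644, "ty": 0.0612, "gripper": -0.25}, {"tx": -0.0644, "ty": 0.0612, "gripper": -0.25}, {"tx": -0.0644, "ty": 0.0612, "gripper": -0.25}, {"gripper": -0.25}, {"gripper": -0.25}]'

```text
invalid input at $.motion[0]: expected keys tx, ty, tz, rx, ry, rz, gripper
```

Every row needs all seven keys.

>>> send_rows --motion '[{"tx": 0, "ty": 0, "tz": 0, "rx": 0, "ry": 0, "rz": 0.326, "gripper": -0.25}, {"tx": 0, "ty": 0, "tz": 0, "rx": 0, "ry": 0, "rz": 0.326, "gripper": -0.25}, {"tx": 0, "ty": 0, "tz": 0, "rx": 0, "ry": 0, "rz": 0.326, "gripper": -0.25}, {"tx": 0, "ty": 0, "tz": 0, "rx": 0, "ry": 0, "rz": 0.326, "gripper": -0.25}, {"tx": 0, "ty": 0, "tz": 0, "rx": 0, "ry": 0, "rz": 0.326, "gripper": -0.25}, {"tx": 0, "ty": 0, "tz": 0, "rx": 0, "ry": 0, "rz": 0.326, "gripper": -0.25}, {"tx": 0, "ty": 0, "tz": 0, "rx": 0, "ry": 0, "rz": 0.326, "gripper": -0.25}, {"tx": 0, "ty": 0, "tz": 0, "rx": 0, "ry": 0, "rz": 0, "gripper": -0.25}]' --grip_force 20

```text
time_s: 1.25
ee_pos: [187.8, 543.4, 213.9]
ee_rot: [-180.0, 0.0, 92.6]
force: [0.3, 0.1, 0.3]
gripper_width: 57.4
gripper_force: 0.0
```

>>> send_rows --motion '[{"tx": -0.0644, "ty": 0.0612, "tz": 0, "rx": 0, "ry": 0, "rz": 0, "gripper": -0.25}, {"tx": -0.0644, "ty": 0.0612, "tz": 0, "rx": 0, "ry": 0, "rz": 0, "gripper": -0.25}, {"tx": -0.0644, "ty": 0.0612, "tz": 0, "rx": 0, "ry": 0, "rz": 0, "gripper": -0.25}, {"tx": -0.0644, "ty": 0.0612, "tz": 0, "rx": 0, "ry": 0, "rz": 0, "gripper": -0.25}, {"tx": -0.0644, "ty": 0.0612, "tz": 0, "rx": 0, "ry": 0, "rz": 0, "gripper": -0.25}, {"tx": -0.0644, "ty": 0.0612, "tz": 0, "rx": 0, "ry": 0, "rz": 0, "gripper": -0.25}, {"tx": -0.0644, "ty": 0.0612, "tz": 0, "rx": 0, "ry": 0, "rz": 0, "gripper": -0.25}, {"tx": -0.0644, "ty": 0.0612, "tz": 0, "rx": 0, "ry": 0, "rz": 0, "gripper": -0.25}, {"tx": -0.0644, "ty": 0.0612, "tz": 0, "rx": 0, "ry": 0, "rz": 0, "gripper": -0.25}, {"tx": -0.0644, "ty": 0.0612, "tz": 0, "rx": 0, "ry": 0, "rz": 0, "gripper": -0.25}, {"tx": 0, "ty": 0, "tz": 0, "rx": 0, "ry": 0, "rz": 0, "gripper": -0.25}, {"tx": 0, "ty": 0, "tz": 0, "rx": 0, "ry": 0, "rz": 0, "gripper": -0.25}]'

```text
time_s: 2.75
ee_pos: [507.1, 235.1, 213.8]
ee_rot: [-180.0, -0.0, 92.5]
force: [0.3, 0.6, 0.2]
gripper_width: 56.8
gripper_force: 0.0
```

>>> send_rows --motion '[{"tx": 0, "ty": 0, "tz": 0.065, "rx": 0, "ry": 0, "rz": 0, "gripper": -0.25}, {"tx": 0, "ty": 0, "tz": 0.065, "rx": 0, "ry": 0, "rz": 0, "gripper": -0.25}, {"tx": 0, "ty": 0, "tz": 0.065, "rx": 0, "ry": 0, "rz": 0, "gripper": -0.25}, {"tx": 0, "ty": 0, "tz": 0.065, "rx": 0, "ry": 0, "rz": 0, "gripper": -0.25}, {"tx": 0, "ty": 0, "tz": 0, "rx": 0, "ry": 0, "rz": 0, "gripper": -0.25}, {"tx": 0, "ty": 0, "tz": 0, "rx": 0, "ry": 0, "rz": 0, "gripper": -0.25}]'

```text
time_s: 3.5
ee_pos: [507.8, 236.0, 85.2]
ee_rot: [179.9, -0.1, 92.6]
force: [0.8, -0.4, 0.1]
gripper_width: 56.8
gripper_force: 0.0
```

Run:
```python
from h import *
s=cam("side"); im=s[0][:,:,::-1]
cv2.imwrite("pics/s2.png",cv2.resize(im[150:330,200:400],None,fx=3.3,fy=3.3,interpolation=cv2.INTER_CUBIC))
```

```text
(no output)
```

View pics/s2.png

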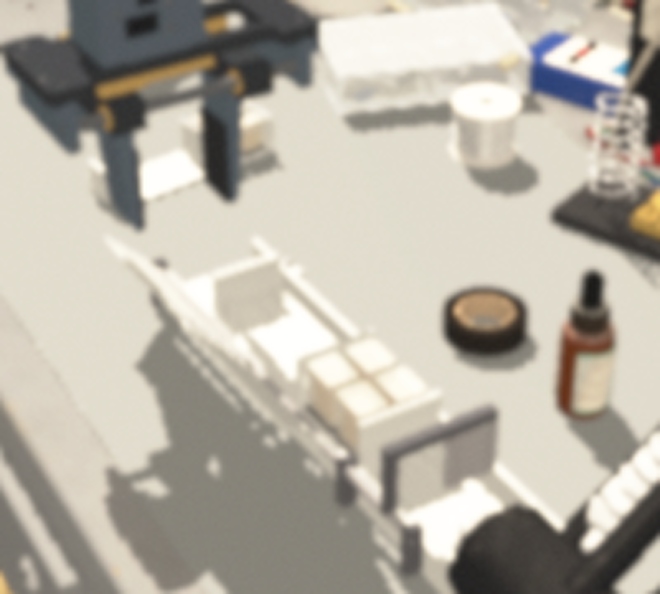

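The left finger tip, crop (130,220), is over the treadle's end. The right tip, (225,195), is over the open entry behind the tab. I'll press down in steps.

>>> send_rows --motion '[{"tx": 0, "ty": 0, "tz": 0.022, "rx": 0, "ry": 0, "rz": 0, "gripper": -0.25}, {"tx": 0, "ty": 0, "tz": 0.022, "rx": 0, "ry": 0, "rz": 0, "gripper": -0.25}, {"tx": 0, "ty": 0, "tz": 0.022, "rx": 0, "ry": 0, "rz": 0, "gripper": -0.25}, {"tx": 0, "ty": 0, "tz": 0.022, "rx": 0, "ry": 0, "rz": 0, "gripper": -0.25}, {"tx": 0, "ty": 0, "tz": 0.022, "rx": 0, "ry": 0, "rz": 0, "gripper": -0.25}, {"tx": 0, "ty": 0, "tz": 0, "rx": 0, "ry": 0, "rz": 0, "gripper": -0.25}, {"tx": 0, "ty": 0, "tz": 0, "rx": 0, "ry": 0, "rz": 0, "gripper": -0.25}, {"tx": 0, "ty": 0, "tz": 0, "rx": 0, "ry": 0, "rz": 0, "gripper": -0.25}]'

```text
time_s: 4.55
ee_pos: [507.1, 234.8, 29.2]
ee_rot: [-180.0, 0.0, 92.5]
force: [-3.4, 0.2, 4.5]
gripper_width: 56.6
gripper_force: 2.1
```

Run:
```python
from h import *
s=cam("side"); im=s[0][:,:,::-1]; st=env.state(); print(st["ee_pos"],st["force"])
cv2.imwrite("pics/s3.png",cv2.resize(im[190:330,200:380],None,fx=4,fy=4,interpolation=cv2.INTER_CUBIC))
```

```text
[507.20704422 234.86912252  29.21773924] [-3.3663318   0.51473352  4.08974714]
```

View pics/s3.png

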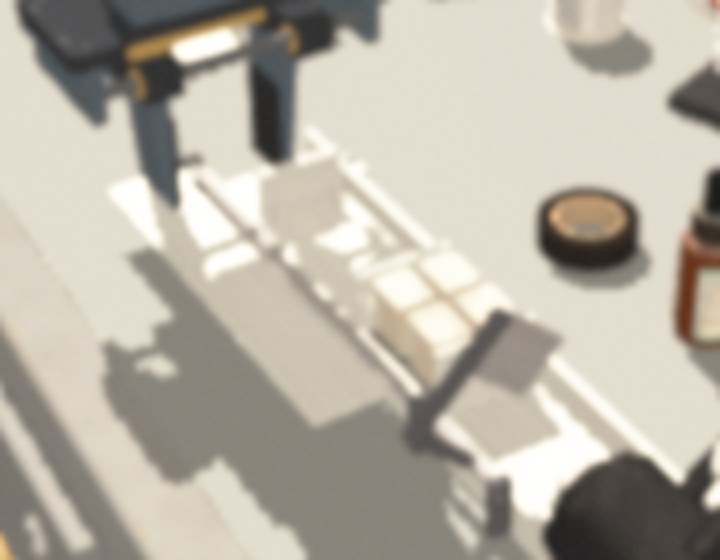

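The treadle is pressed about level. The gate blade is up at crop (500,330), with the rack bay still before it at (435,300). Now I'll push slowly.

>>> send_rows --motion '[{"tx": -0.008, "ty": 0, "tz": 0.001, "rx": 0, "ry": 0, "rz": 0, "gripper": -0.25}, {"tx": -0.01, "ty": 0, "tz": 0, "rx": 0, "ry": 0, "rz": 0, "gripper": -0.25}, {"tx": -0.01, "ty": 0, "tz": 0, "rx": 0, "ry": 0, "rz": 0, "gripper": -0.25}, {"tx": -0.01, "ty": 0, "tz": 0, "rx": 0, "ry": 0, "rz": 0, "gripper": -0.25}, {"tx": -0.01, "ty": 0, "tz": 0, "rx": 0, "ry": 0, "rz": 0, "gripper": -0.25}, {"tx": -0.01, "ty": 0, "tz": 0, "rx": 0, "ry": 0, "rz": 0, "gripper": -0.25}, {"tx": -0.01, "ty": 0, "tz": 0, "rx": 0, "ry": 0, "rz": 0, "gripper": -0.25}, {"tx": 0, "ty": 0, "tz": 0, "rx": 0, "ry": 0, "rz": 0, "gripper": -0.25}, {"tx": 0, "ty": 0, "tz": 0, "rx": 0, "ry": 0, "rz": 0, "gripper": -0.25}]'

```text
time_s: 5.72
ee_pos: [510.8, 201.6, 29.2]
ee_rot: [179.8, -0.1, 92.5]
force: [1.9, 4.4, 5.9]
gripper_width: 56.9
gripper_force: 2.5
```

Run:
```python
from h import *
s=cam("side"); im=s[0][:,:,::-1]; st=env.state(); print(st["ee_pos"],st["force"])
cv2.imwrite("pics/s4.png",cv2.resize(im[190:330,200:380],None,fx=4,fy=4,interpolation=cv2.INTER_CUBIC))
```

```text
[510.74005718 201.60564886  29.15005217] [2.77441949 3.18009425 4.52775535]
```

View pics/s4.png

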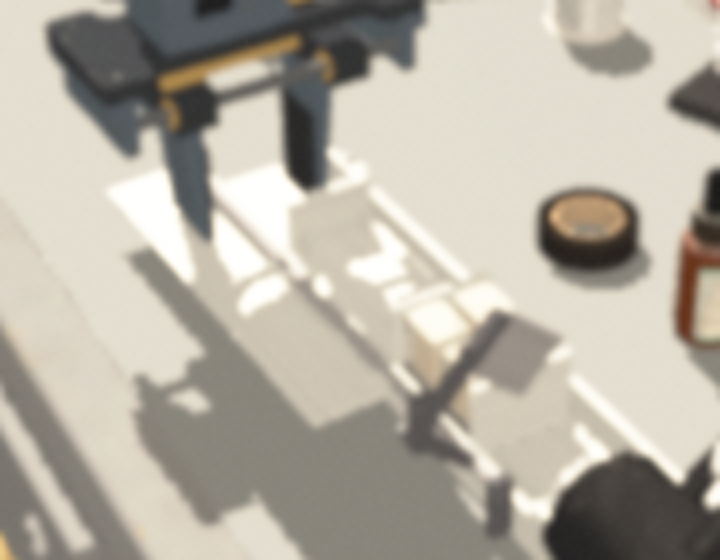

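The rack has moved; the tab is in contact with the finger at crop (310,190), the gate is well up and nothing is tipping. I'll continue.

>>> send_rows --motion '[{"tx": -0.01, "ty": 0, "tz": 0, "rx": 0, "ry": 0, "rz": 0, "gripper": -0.25}, {"tx": -0.01, "ty": 0, "tz": 0, "rx": 0, "ry": 0, "rz": 0, "gripper": -0.25}, {"tx": -0.01, "ty": 0, "tz": 0, "rx": 0, "ry": 0, "rz": 0, "gripper": -0.25}, {"tx": -0.01, "ty": 0, "tz": 0, "rx": 0, "ry": 0, "rz": 0, "gripper": -0.25}, {"tx": -0.01, "ty": 0, "tz": 0, "rx": 0, "ry": 0, "rz": 0, "gripper": -0.25}, {"tx": -0.01, "ty": 0, "tz": 0, "rx": 0, "ry": 0, "rz": 0, "gripper": -0.25}, {"tx": -0.01, "ty": 0, "tz": 0, "rx": 0, "ry": 0, "rz": 0, "gripper": -0.25}, {"tx": -0.01, "ty": 0, "tz": 0, "rx": 0, "ry": 0, "rz": 0, "gripper": -0.25}, {"tx": -0.01, "ty": 0, "tz": 0, "rx": 0, "ry": 0, "rz": 0, "gripper": -0.25}, {"tx": -0.01, "ty": 0, "tz": 0, "rx": 0, "ry": 0, "rz": 0, "gripper": -0.25}]'

```text
time_s: 7.02
ee_pos: [511.7, 152.3, 29.2]
ee_rot: [179.9, -0.1, 92.5]
force: [-0.6, 7.0, 8.4]
gripper_width: 56.9
gripper_force: 4.3
```

>>> send_rows --motion '[{"tx": -0.01, "ty": 0, "tz": 0, "rx": 0, "ry": 0, "rz": 0, "gripper": -0.25}, {"tx": -0.01, "ty": 0, "tz": 0, "rx": 0, "ry": 0, "rz": 0, "gripper": -0.25}, {"tx": -0.01, "ty": 0, "tz": 0, "rx": 0, "ry": 0, "rz": 0, "gripper": -0.25}, {"tx": -0.01, "ty": 0, "tz": 0, "rx": 0, "ry": 0, "rz": 0, "gripper": -0.25}, {"tx": -0.01, "ty": 0, "tz": 0, "rx": 0, "ry": 0, "rz": 0, "gripper": -0.25}, {"tx": -0.01, "ty": 0, "tz": 0, "rx": 0, "ry": 0, "rz": 0, "gripper": -0.25}, {"tx": -0.01, "ty": 0, "tz": 0, "rx": 0, "ry": 0, "rz": 0, "gripper": -0.25}, {"tx": -0.01, "ty": 0, "tz": 0, "rx": 0, "ry": 0, "rz": 0, "gripper": -0.25}, {"tx": -0.01, "ty": 0, "tz": 0, "rx": 0, "ry": 0, "rz": 0, "gripper": -0.25}, {"tx": -0.01, "ty": 0, "tz": 0, "rx": 0, "ry": 0, "rz": 0, "gripper": -0.25}, {"tx": -0.006, "ty": 0, "tz": 0, "rx": 0, "ry": 0, "rz": 0, "gripper": -0.25}, {"tx": 0, "ty": 0, "tz": 0, "rx": 0, "ry": 0, "rz": 0, "gripper": -0.25}]'

```text
time_s: 8.52
ee_pos: [513.8, 99.0, 29.0]
ee_rot: [179.9, -0.1, 92.5]
force: [-0.2, 5.9, 6.9]
gripper_width: 56.9
gripper_force: 3.8
```

Run:
```python
from h import *
O=np.array([553.98,-25.77]);a=np.radians(-87.55);d=np.array([np.cos(a),np.sin(a)]);n=np.array([-d[1],d[0]])
st=env.state(); p=np.array(st["ee_pos"])[:2]-O; print(p@d,p@n,st["ee_pos"],st["force"])
c=cam("top"); im=c[0][:,:,::-1]
cv2.imwrite("pics/t5.png",cv2.resize(im[195:315,240:440],None,fx=4,fy=4,interpolation=cv2.INTER_CUBIC))
```

```text
-126.33402020242944 -34.826618380318514 [513.78474823  98.95978691  29.03891544] [-0.1559433   5.88831524  6.94850552]
```

View pics/t5.png

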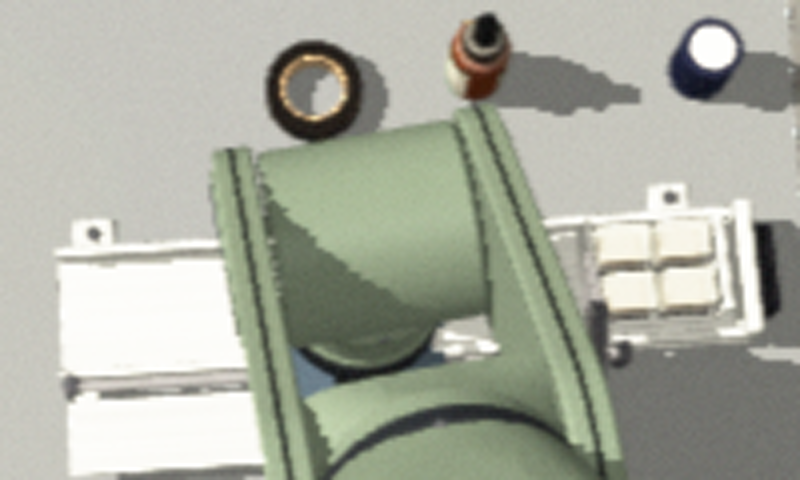

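The relay bay is past the gate at crop (600-718, 220-315). The front plate at about x 725 is still around 8 mm short of the stop at about 737. I'll push gently until the force rises.

>>> send_rows --motion '[{"tx": -0.005, "ty": 0, "tz": 0, "rx": 0, "ry": 0, "rz": 0, "gripper": -0.25}, {"tx": -0.005, "ty": 0, "tz": 0, "rx": 0, "ry": 0, "rz": 0, "gripper": -0.25}, {"tx": -0.004, "ty": 0, "tz": 0, "rx": 0, "ry": 0, "rz": 0, "gripper": -0.25}, {"tx": 0, "ty": 0, "tz": 0, "rx": 0, "ry": 0, "rz": 0, "gripper": -0.25}, {"tx": 0, "ty": 0, "tz": 0, "rx": 0, "ry": 0, "rz": 0, "gripper": -0.25}]'

```text
time_s: 9.2
ee_pos: [513.9, 92.1, 28.9]
ee_rot: [179.9, -0.1, 92.5]
force: [0.3, 6.7, 7.0]
gripper_width: 56.5
gripper_force: 3.9
```

>>> send_rows --motion '[{"tx": -0.003, "ty": 0, "tz": 0, "rx": 0, "ry": 0, "rz": 0, "gripper": -0.25}, {"tx": 0, "ty": 0, "tz": 0, "rx": 0, "ry": 0, "rz": 0, "gripper": -0.25}, {"tx": 0, "ty": 0, "tz": 0, "rx": 0, "ry": 0, "rz": 0, "gripper": -0.25}]'

```text
time_s: 9.57
ee_pos: [513.9, 90.7, 28.9]
ee_rot: [180.0, -0.1, 92.5]
force: [-0.3, 7.1, 7.5]
gripper_width: 56.8
gripper_force: 4.0
```

>>> send_rows --motion '[{"tx": -0.003, "ty": 0, "tz": 0, "rx": 0, "ry": 0, "rz": 0, "gripper": -0.25}, {"tx": 0, "ty": 0, "tz": 0, "rx": 0, "ry": 0, "rz": 0, "gripper": -0.25}, {"tx": 0, "ty": 0, "tz": 0, "rx": 0, "ry": 0, "rz": 0, "gripper": -0.25}]'

```text
time_s: 9.95
ee_pos: [513.9, 90.1, 29.0]
ee_rot: [180.0, -0.2, 92.5]
force: [-1.4, 10.4, 7.3]
gripper_width: 56.9
gripper_force: 6.2
```

>>> send_rows --motion '[{"tx": -0.003, "ty": 0, "tz": 0, "rx": 0, "ry": 0, "rz": 0, "gripper": -0.25}, {"tx": 0, "ty": 0, "tz": 0, "rx": 0, "ry": 0, "rz": 0, "gripper": -0.25}, {"tx": 0, "ty": 0, "tz": 0, "rx": 0, "ry": 0, "rz": 0, "gripper": -0.25}]'

```text
time_s: 10.32
ee_pos: [514.0, 90.0, 29.0]
ee_rot: [179.9, -0.3, 92.4]
force: [-0.9, 16.3, 7.3]
gripper_width: 56.6
gripper_force: 9.0
```

The TCP stopped at chute x≈-117 while the push force rose to 16 N, so the rack is on the end stop. I'll back off the tab first, then rise to let the gate drop.

>>> send_rows --motion '[{"tx": 0.01, "ty": 0, "tz": 0, "rx": 0, "ry": 0, "rz": 0, "gripper": -0.25}, {"tx": 0.014, "ty": 0, "tz": 0, "rx": 0, "ry": 0, "rz": 0, "gripper": -0.25}, {"tx": 0, "ty": 0, "tz": 0, "rx": 0, "ry": 0, "rz": 0, "gripper": -0.25}, {"tx": 0, "ty": 0, "tz": -0.02, "rx": 0, "ry": 0, "rz": 0, "gripper": -0.25}, {"tx": 0, "ty": 0, "tz": -0.03, "rx": 0, "ry": 0, "rz": 0, "gripper": -0.25}, {"tx": 0, "ty": 0, "tz": -0.05, "rx": 0, "ry": 0, "rz": 0, "gripper": -0.25}, {"tx": 0, "ty": 0, "tz": -0.06, "rx": 0, "ry": 0, "rz": 0, "gripper": -0.25}, {"tx": 0.08, "ty": 0, "tz": -0.08, "rx": 0, "ry": 0, "rz": 0, "gripper": -0.25}, {"tx": 0.1, "ty": 0, "tz": -0.06, "rx": 0, "ry": 0, "rz": 0, "gripper": -0.25}, {"tx": 0.1, "ty": 0, "tz": 0, "rx": 0, "ry": 0, "rz": 0, "gripper": -0.25}, {"tx": 0.1, "ty": 0, "tz": 0, "rx": 0, "ry": 0, "rz": 0, "gripper": -0.25}, {"tx": 0.1, "ty": 0, "tz": 0, "rx": 0, "ry": 0, "rz": 0, "gripper": -0.25}]'

```text
time_s: 11.82
ee_pos: [502.1, 339.6, 179.2]
ee_rot: [-180.0, 0.0, 92.5]
force: [1.4, 0.9, -0.3]
gripper_width: 56.8
gripper_force: 0.0
```

Run:
```python
from h import *
print(env.state()["ee_pos"])
k=lambda i:cv2.resize(i,None,fx=4,fy=4,interpolation=cv2.INTER_CUBIC)
t=cam("top")[0][:,:,::-1]; s=cam("side")[0][:,:,::-1]
a=k(t[215:290,245:440]);b=k(s[225:300,220:415]);cv2.imwrite("pics/f.png",np.vstack([a,b]))
```

```text
[502.05006057 339.57009272 179.23202884]
```

View pics/f.png

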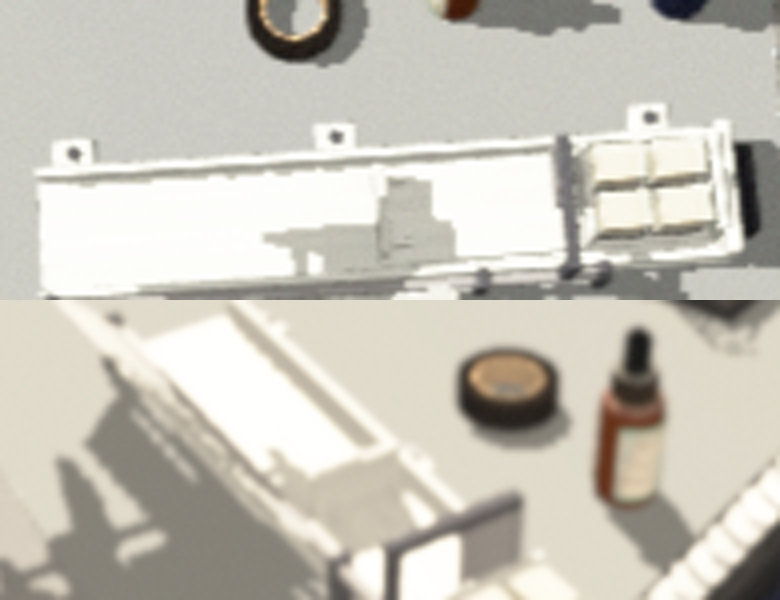

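The top view shows the relay bay against the end stop at (590-715, 145-235), with the gate dropped shut behind it at x≈567. The side view shows the blade down and upright at (455,550). The bystanders haven't moved and the arm is clear, so I'm handing in.

```bash
python3 -c "
from workcell import env
print(env.job_done())"
```

```text
the job is handed in; nothing more can be done
None
```

The rack was pushed home against the end stop with the gate held up for the whole passage. The gate then dropped shut behind the relays, the bystanders stayed put, and the job is handed in; no verdict came back.

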